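Dip the heater pocket with the gauge rod and present the tip for reading

TASK

Take the orange-handled gauge rod from its rest, slide it into the brass pocket tube of the white water-heater section and press lightly until its steel collar stops against the mouth of the tube, then draw the rod completely out again. Finish while still holding the rod in the gripper, level and still, with its tip over the middle of the white reading card and about 15 cm above it, so that it can be read. Leave the lantern, the wall switch, the circuit breaker and the tape roll where they are.

Things in the scene. Friction and masses are not known exactly. Their poses are not given: they have to be found in the camera images.
- gauge_grip (a point): Centre of the orange handle (120 mm long, 22 x 22 mm square) of the loose gauge rod (160 g, balance point 20 mm from here towards the collar). x axis = along the rod to its tip, z up; level, 60 mm above the table in its rest. Mid-handle is free at both sides; the rest holds up its tail 50 mm behind this point and the thin rod 130 mm ahead. Lifts straight up.
- gauge_collar (a point): Centre of the front face of the gauge's steel collar (a 36 mm diameter, 12 mm thick disc at the front end of the handle); on the rod's axis, 72 mm ahead of gauge_grip. The 8 mm steel rod starts here. Axes as gauge_grip.
- gauge_tip (a point): Tip of the rod (8 mm diameter, green band at the end), on the axis, 125 mm ahead of gauge_collar and 197 mm ahead of gauge_grip. Axes as gauge_grip.
- pocket_mouth (a point): Centre of the mouth of the fixed brass pocket tube, 130 mm above the table. Level; x axis = straight into the tube. Bell 30 mm across outside, 23 mm inside, narrowing over 14 mm to a 14 mm bore, 150 mm deep in all: the collar stops on the bell's rim first. Stands 44 mm out from a white drum of 170 mm diameter, top 215 mm above the table, pipe stubs on it to 256 mm.
- card_center (a point): Centre of the top of the white reading card in its thin grey frame (fixed flat on the table, 90 x 120 mm, 4 mm thick); z up.
- cradle: Fixed rest for the gauge: grey base plate 225 x 56 x 8 mm with two black forked supports up to 67 mm high; origin on the table under gauge_grip as it starts, x axis as the gauge's at the start.
- lantern: Bystander: loose blue hand lantern, 65 x 110 mm and 193 mm high with its black handle; origin at the centre of its underside.
- switch: Bystander: loose white wall switch, 86 x 86 mm, 40 mm high with its red rocker; origin at the centre of its underside.
- breaker: Bystander: loose black circuit breaker lying down, 80 x 36 mm, 76 mm high; origin at the centre of its underside.
- tape: Bystander: loose brown tape roll lying flat, 64 mm diameter, 19 mm high; origin at the centre of its underside.
Mind the look-alikes: they are no part of the job. What is meant by the part that bears card_center is not brown, and is the smaller of those in its own colour.

How it is judged:
On the way, in this order (a step that is already met when the one before it is completed fails the run):
1. the rod is in the pocket tube with its collar pressed against the mouth (x of gauge_collar in the frame of pocket_mouth above -0.003 m and distance between gauge_collar and pocket_mouth below 0.008 m and angle between the x axis of gauge_grip and the x axis of pocket_mouth, either way round below 0.12 rad and contact force between gauge and heater above 0.5 N), for 0.02 s.
2. the rod is drawn completely out of the tube, in the gripper (x of gauge_tip in the frame of pocket_mouth below -0.005 m and contact force between gauge and the fingers above 1 N), for 0.1 s.
At the end, for the whole second after the job is handed in: The gauge is held between the fingers, touching neither heater nor rest, level within 0.12 rad, still, its tip within 35 mm horizontally of the card's centre and 105 to 205 mm above the table (contact force between gauge and the fingers above 1 N and contact force between gauge and heater below 0.1 N and contact force between gauge and cradle below 0.1 N and height (world z) of gauge_tip between 0.105 and 0.205 m and horizontal distance between gauge_tip and card_center below 0.035 m and angle between gauge_tip's own x axis and vertical between 1.45 and 1.69 rad and linear speed of gauge below 0.03 m/s and angular speed of gauge below 0.2 rad/s); the arm keeps its last pose, push and grip.
It fails at once if a bystander is moved by more than 20 mm (distance of any of lantern, switch, breaker, tape from where it was at the start of the episode above 0.02 m).
It also fails if it takes over 51 s, if anything falls off the work surface, if the arm or the gripper's body presses on something with over 40 N, if the wrist force passes 120 N, or if a joint passes its speed limit or range.

ROBOT

A 6-joint arm with a two-finger parallel gripper is mounted at the origin on the work surface. World frame = base frame: x ahead of the robot, y to its left, z up, the work surface at z = 0. Lengths are in m, angles in rad, forces in N, time in s.
With the tool pointing down it reaches from about 0.425 to 0.95 m from the base axis. Payload 3.5 kg.
Tool frame: the origin (TCP) lies midway between the tips of the shut fingers; the grasp point (between the pads) lies 19 mm behind it; y points along the fingers, x is the direction in which the jaws open and shut, and the axes are right-handed (so a half turn about y gives the same grasp; the last joint's range is limited). The gripper opens to 85 mm and grips with 20 to 120 N. Pads are 22 mm wide; open, the fingers measure 114 mm over their backs; the gripper's body (76 mm by 85 mm) begins 54 mm behind the grasp point. The pads swing forward as they close: fully open they stand 13 mm farther back than shut.
Start: joints at [1.016, 0.286, 1.577, -0, 1.279, -0.15], TCP at [0.266, 0.62, 0.231] pointing down, gripper open.
Joint ranges: [-2.77, 2.77], [-0.9, 2.22], [0.21, 2.48], [-1.53, 4.67], [0.24, 2.81], [-2.84, 2.84]. Speed limits (rad/s): [2.79, 2.79, 3.14, 3.14, 3.14, 3.14].

INTERFACE

Orientations are given as a unit quaternion [x, y, z, w].
In Python, from plant import ctrl, viewer gives the robot as it stands.
- The arm moves only by the tool step_arm, never from a script. Its argument "rows" is a list of rows, each a list of 3 entries, a list of its own where there are three numbers: the turn, a rotation vector about the tool's x, y, z in degrees, then the shift along the tool's x, y, z in mm, then the closure, from 0 (fully open) to 1 (shut). A call has 1 to 10 rows; each row is the pose to reach, as a shift and turn from the pose commanded when the call began, along the tool's axes at that moment; what a row does not reach only later rows make up. A row lasts 1/12 s, in which the tool goes at most 41.7 mm and 7.16 degrees, less where a joint would pass 70% of its speed; a pose out of reach is approached as far as the arm can. A call with a gripper value outside its range is refused whole. The fingers move at their own pace and stop on an object; "newtons" is the grip in N (left out, the last holds). Time passes only in rows, so rows that repeat a pose let the fingers close. It gives the time, the measured TCP pose, the force and the opening at its end, in the units of the state.
- ctrl.get_state(): the state, without advancing time (a new reading comes with each control period).
- viewer.read_camera(name): name is "scene" or "top" or "wrist"; returns (picture, depth): 420x560x3 uint8, red, green, blue; 420x560 float32, m along the optical axis (not along the pixel's ray), 0 where there is no reading.
- viewer.calibration(name): a dict with "K" (3x3 intrinsics, pixels), "R" (3x3) and "t" (3): a world point X has camera coordinates R X + t. Camera axes: x right, y down, z forward; pixel columns grow to the right and rows downward; lengths in m; the calibration is good to about 2 mm. The wrist camera is an equidistant fisheye: a pixel r from the principal point sees the ray r / f radians off the axis. A picture is of the moment at which its call begins: read the wrist's pose just before it. calibration takes no time and is no camera call; for the wrist camera it gives the pose at the moment of the call.
- ctrl.sign_off(): hands the job in, once; it reports no verdict.
The state is a dict: "time": time; "qpos": joint angles; "dq": joint speeds; "joint_efforts": joint torques, N m; "eef_pos": TCP position; "tcp_rot": TCP orientation; "contact_force": force on the tool from outside, world axes, zero at the start; "wrist_torque": the same for the moment, N m; "opening": opening from 0.0 (shut) to 1.0 (fully open).
Only numpy, scipy, OpenCV 4.12 (cv2) and the standard library are available. Lean on these libraries where they do the work, as an engineer would, in place of code of your own. Each camera call takes 0.05 s, during which the arm holds its last target.

## Working session

There is one attempt and no reset: what is moved stays moved. The work goes in short steps, Python scripts to look and compute and a tool call to move; the robot and the scene stay as the last step left them, time stands still between calls to the robot, and variables do not carry over. Pictures are saved under pics/ and viewed, and the job is handed in when it is done.

Besides the shell and the picture viewer there is one more tool, called after "Request:" as a command line: name --argument value ..., lists and objects as JSON in quotes. step_arm: Moves the arm, as the interface text tells. Its arguments: {"type":"object","properties":{"rows":{"type":"array"},"newtons":{"type":"number"}},"required":["rows"]}

```bash
ls; mkdir -p pics; python3 - <<'E'
from plant import ctrl, viewer
import cv2, numpy as np
print(ctrl.get_state())
for n in ["scene","top","wrist"]:
    c=viewer.calibration(n); print(n,c)
    p,d=viewer.read_camera(n)
    cv2.imwrite(f"pics/{n}0.png",p[:,:,::-1]); np.savez(f"{n}0.npz",p=p,d=d,**{k:np.array(c[k]) for k in("K","R","t")})
E
```

```text
pics
{'time': 0.0, 'qpos': array([ 1.01598446e+00,  2.87196632e-01,  1.57817892e+00,  1.72835856e-05,
        1.27864276e+00, -1.49945176e-01]), 'dq': array([-2.71563956e-04,  8.51753471e-04, -6.93572383e-04,  5.95206114e-05,
       -3.34379506e-03, -9.36224627e-05]), 'joint_efforts': array([ 3.66130371e-04, -4.05980551e+01, -2.92624909e+01, -1.07728185e-04,
        5.75533471e-03,  7.86037731e-06]), 'eef_pos': array([0.26545902, 0.61988321, 0.22992552]), 'tcp_rot': array([ 0.590672  ,  0.38848067, -0.39004247, -0.5899629 ]), 'contact_force': array([ 0.11602472, -0.37714936,  1.37542066]), 'wrist_torque': array([-0.03005938, -0.02784597, -0.01590672]), 'opening': 0.9973558268020187}
scene {'K': array([[464.09836581,   0.        , 285.22018254],
       [  0.        , 464.09836581, 210.77464144],
       [  0.        ,   0.        ,   1.        ]]), 'R': array([[ 0.09393985,  0.9955548 , -0.00677865],
       [ 0.77501422, -0.07740025, -0.6271859 ],
       [-0.6249226 ,  0.0536642 , -0.7788401 ]]), 't': array([-0.10403308, -0.36608928,  1.62433026])}
top {'K': array([[446.96879196,   0.        , 281.63764462],
       [  0.        , 446.96879196, 206.66263529],
       [  0.        ,   0.        ,   1.        ]]), 'R': array([[-0.11210174, -0.99369011, -0.00362919],
       [-0.96734358,  0.10996357, -0.22837338],
       [ 0.22733145, -0.02209038, -0.97356686]]), 't': array([0.10914263, 0.56603939, 1.10944689])}
wrist {'K': array([[325.1922621 ,   0.        , 279.52344045],
       [  0.        , 325.1922621 , 211.04425266],
       [  0.        ,   0.        ,   1.        ]]), 'R': array([[ 0.39305717,  0.91951233, -0.00177386],
       [ 0.87193396, -0.37210529,  0.31822763],
       [ 0.29195417, -0.12662834, -0.94801267]]), 't': array([-0.67431189, -0.041798  ,  0.38068692])}
```

View pics/scene0.png

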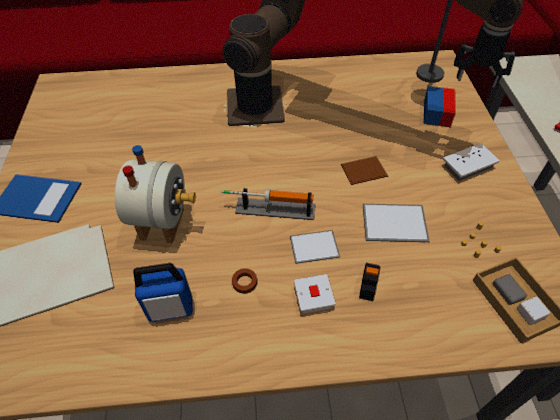

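View pics/top0.png

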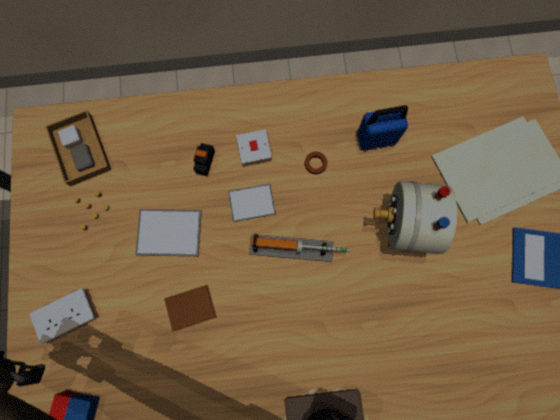

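View pics/wrist0.png

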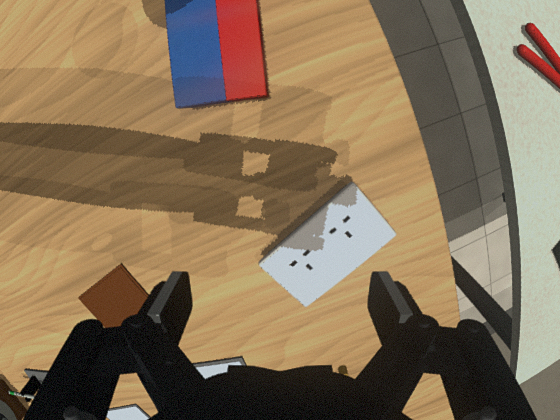

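The smaller white card is at scene (315,246) and top (252,202). The gauge points right in the top view, from (255,243) to its green tip at (345,250). The bell is at top (378,213). Next I measure these.

```bash
cat > h.py <<'E'
import numpy as np, cv2
def load(n):
    z=np.load(n+".npz"); return z
def ray(z,u,v,h):
    K,R,t=z['K'],z['R'],z['t']
    d=R.T@np.linalg.solve(K,np.array([u,v,1.])); o=-R.T@t
    return o+d*(h-o[2])/d[2]
def proj(z,X):
    c=z['R']@np.asarray(X)+z['t']; p=z['K']@c; return p[:2]/p[2]
def cloud(z):
    K,R,t=z['K'],z['R'],z['t']; d=z['d']; v,u=np.mgrid[:d.shape[0],:d.shape[1]]
    P=np.stack([(u-K[0,2])/K[0,0]*d,(v-K[1,2])/K[1,1]*d,d],-1)
    W=(P-t)@R; W[d==0]=np.nan
    return W
E
python3 - <<'E'
from h import *
for n,boxs in (("scene0",(110,130,330,330)),("top0",(220,120,470,290))):
    z=load(n); p=z['p'][:,:,::-1]; x0,y0,x1,y1=boxs
    c=cv2.resize(p[y0:y1,x0:x1],None,fx=3,fy=3,interpolation=cv2.INTER_CUBIC); c=np.clip(c.astype(float)*1.3,0,255).astype(np.uint8)
    cv2.imwrite(f"pics/{n}z.png",c[:600,:800]); 
    hsv=cv2.cvtColor(np.ascontiguousarray(p),cv2.COLOR_BGR2HSV); W=cloud(z)
    H,S,V=cv2.split(hsv)
    for name,m in (("orange",(H>5)&(H<14)&(S>200)&(V>120)),("green",(H>50)&(H<85)&(S>100)),("brass",(H>14)&(H<24)&(S>170)&(V>110)),("white",(S<45)&(V>170))):
        k,l,st,ce=cv2.connectedComponentsWithStats(m.astype(np.uint8))
        for i in range(1,k):
            if st[i,4]>(8 if name!="white" else 300):
                w=W[l==i]; print(n,name,st[i],ce[i].round(1),np.nanmedian(w,0).round(3),np.nanmin(w,0).round(3),np.nanmax(w,0).round(3))
E
```

```text
scene0 orange [270 191  38   8 133] [287.8 194.6] [0.48  0.068 0.072] [0.461 0.018 0.067] [0.498 0.12  0.078]
scene0 orange [369 267   9   7  22] [372.9 270.3] [0.743 0.247 0.075] [0.732 0.237 0.073] [0.752 0.255 0.079]
scene0 green [224 191   6   3  13] [226.7 191.6] [ 0.445 -0.1    0.063] [ 0.441 -0.108  0.059] [ 0.448 -0.094  0.068]
scene0 brass [176 189   6  12  42] [177.9 194.4] [ 0.516 -0.216  0.147] [ 0.498 -0.223  0.135] [ 0.527 -0.21   0.153]
scene0 brass [181 193  13   8  80] [187.  196.1] [ 0.518 -0.195  0.141] [ 0.507 -0.211  0.132] [ 0.531 -0.178  0.148]
scene0 brass [479 222   4   4  12] [480.4 223.2] [0.591 0.587 0.019] [0.584 0.582 0.015] [0.594 0.591 0.022]
scene0 brass [471 233   5   4  15] [473.1 234.4] [0.619 0.557 0.012] [0.615 0.55  0.009] [0.627 0.563 0.015]
scene0 brass [463 240   4   4  14] [464.5 241.5] [0.64  0.526 0.011] [0.635 0.523 0.008] [0.646 0.533 0.015]
scene0 brass [482 240   5   5  15] [484.3 242. ] [0.649 0.577 0.016] [0.644 0.571 0.011] [0.655 0.582 0.018]
scene0 brass [496 245   5   5  15] [498.2 247.2] [0.67  0.607 0.015] [0.663 0.601 0.013] [
[... 1252 characters left out ...]
59  0.027] [0.884 0.645 0.038]
top0 orange [196 151   6   4  15] [198.5 152.1] [0.747 0.249 0.076] [0.742 0.243 0.074] [0.751 0.257 0.081]
top0 green [341 249   6   2  12] [343.5 249.5] [ 0.445 -0.102  0.063] [ 0.443 -0.107  0.06 ] [ 0.446 -0.095  0.068]
top0 brass [375 209  13   8  54] [379.8 212.7] [ 0.515 -0.189  0.14 ] [ 0.507 -0.207  0.136] [ 0.525 -0.177  0.149]
top0 brass [389 214   4   5  14] [390.5 216.4] [ 0.502 -0.214  0.146] [ 0.498 -0.218  0.142] [ 0.507 -0.21   0.15 ]
top0 brass [263 242   8   4  11] [266.6 243.4] [0.482 0.093 0.07 ] [0.477 0.086 0.067] [0.486 0.103 0.076]
top0 brass [287 242   8   6  18] [289.9 245.2] [0.47  0.035 0.071] [0.465 0.025 0.067] [0.478 0.043 0.074]
```

View pics/scene0z.png

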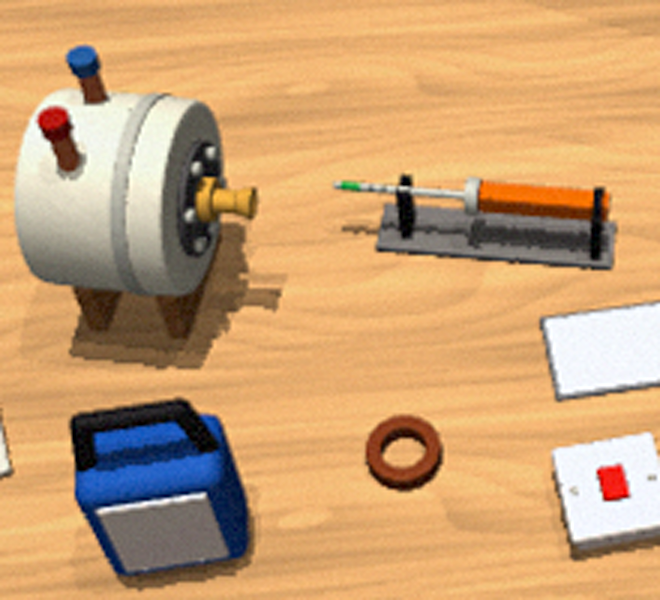

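View pics/top0z.png

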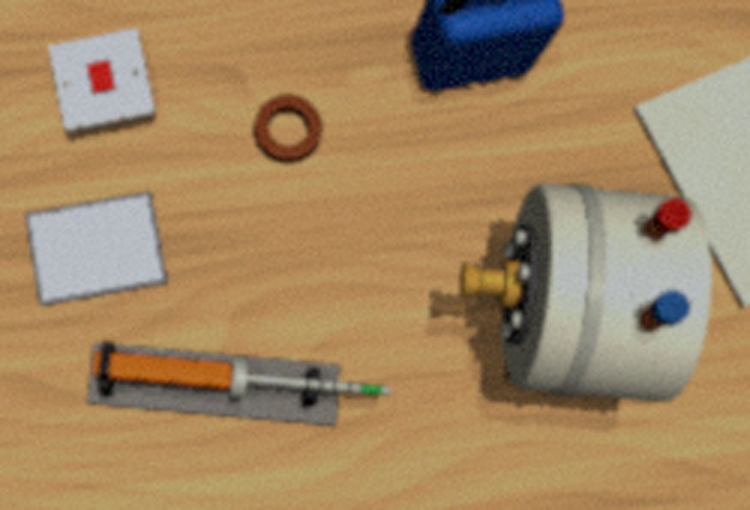

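```bash
cat > m.py <<'E'
from h import *
from scipy.optimize import least_squares
for n,droi,groi,broi,croi in (("scene0",(112,155,190,240),(262,186,312,216),(172,184,200,212),(285,225,345,268)),("top0",(385,175,460,258),(248,228,305,258),(370,203,395,222),(225,180,280,225))):
    z=load(n); p=np.ascontiguousarray(z['p'][:,:,::-1]); W=cloud(z); H,S,V=cv2.split(cv2.cvtColor(p,cv2.COLOR_BGR2HSV))
    def R(b): m=np.zeros(H.shape,bool); m[b[1]:b[3],b[0]:b[2]]=1; return m
    m=R(droi)&(S<60)&(V>90)&(W[...,2]>.1); Q=W[m]; 
    def f(x,Q=Q):
        a=x[0]; nrm=np.array([-np.sin(a),np.cos(a)]); s=Q[:,:2]@nrm-x[1]
        return np.hypot(s,Q[:,2]-x[2])-x[3]
    r=least_squares(f,[-1.4,0,.13,.085],loss='soft_l1',f_scale=.003)
    a=r.x[0]; nrm=np.array([-np.sin(a),np.cos(a)]); print(n,"drum",len(Q),r.x.round(4),np.degrees(a).round(2))
    e=lambda q:(q[:,:2]@np.array([np.cos(a),np.sin(a)]))
    # brass
    m=R(broi)&(H>11)&(H<28)&(S>150)&(V>70)&(W[...,2]>.1)
    v,u=np.nonzero(m); B=W[m]; s=e(B)
    print(" brass n",len(B),"axial",np.percentile(s,[0,2,10,50,100]).round(4),"lat",np.median(B[:,:2]@nrm).round(4))
    # silhouette midline on z=.13
    X=np.array([ray(z,uu,vv,.13) for uu,vv in zip(u,v)]); sa=X[:,:2]@np.array([np.cos(a),np.sin(a)]); la=X[:,:2]@nrm
    for lo in np.arange(sa.min(),sa.max(),.006):
        k=(sa>=lo)&(sa<lo+.006)
        if k.sum(): print("  sil",lo.round(3),la[k].min().round(4),la[k].max().round(4),((la[k].min()+la[k].max())/2).round(4))
    m=R(groi)&(H>3)&(H<20)&(S>195)&(V>60)&(W[...,2]>.05); v,u=np.nonzero(m); G=W[m]
    vx,vy,x0,y0=cv2.fitLine(np.column_stack([u,v]).astype(np.float32),cv2.DIST_L2,0,.01,.01).ravel()
    print(" orange px",m.sum(),u.min(),u.max(),v.min(),v.max(),vx,vy,x0,y0)
    top=G[G[:,2]>.067]; c=np.median(top,0); 
    l=cv2.fitLine(top[:,:2].astype(np.float32),cv2.DIST_HUBER,0,.001,.001).ravel(); ang=np.degrees(np.arctan2(l[1],l[0])); print(" top face",len(top),c.round(4),"ang",ang,"pt",l[2:], G.min(0).round(3),G.max(0).round(3))
    m=R(croi)&(S<45)&(V>150); cc=max(cv2.findContours(m.astype(np.uint8),cv2.RETR_EXTERNAL,2)[0],key=cv2.contourArea)
    Xc=np.array([ray(z,*q[0],.004)[:2] for q in cc]).astype(np.float32); print(" card",cv2.minAreaRect(Xc))
E
python3 m.py
```

```text
scene0 drum 2603 [-1.7874  0.5433  0.1327  0.0838] -102.41
 brass n 192 axial [0.0621 0.0629 0.0659 0.0871 0.1074] lat 0.5493
  sil 0.06 0.5335 0.5574 0.5455
  sil 0.066 0.5238 0.5548 0.5393
  sil 0.072 0.528 0.5521 0.5401
  sil 0.078 0.5286 0.553 0.5408
  sil 0.084 0.5292 0.5536 0.5414
  sil 0.09 0.5301 0.5509 0.5405
  sil 0.096 0.5274 0.5616 0.5445
  sil 0.102 0.5176 0.5619 0.5397
  sil 0.108 0.5182 0.5527 0.5354
  sil 0.114 0.5188 0.5362 0.5275
 orange px 371 270 311 191 202 0.9968427 0.07940183 288.89758 196.5229
 top face 249 [0.4816 0.07   0.0719] ang 78.287254 pt [0.4815388  0.06972769] [0.461 0.018 0.05 ] [0.502 0.131 0.078]
 card ((0.6080540418624878, 0.12508311867713928), (0.08152515441179276, 0.11188467592000961), 3.6414735317230225)
top0 drum 3010 [-1.7836  0.5451  0.1312  0.0841] -102.19
 brass n 194 axial [0.0636 0.0646 0.0668 0.0878 0.1085] lat 0.542
  sil 0.063 0.5314 0.5595 0.5454
  sil 0.069 0.5344 0.5572 0.5458
  sil 0.075 0.5349 0.5556 0.5453
  sil 0.081 0.5356 0.5536 0.5446
  sil 0.087 0.5361 0.5543 0.5452
  sil 0.093 0.5366 0.5546 0.5456
  sil 0.099 0.5275 0.5632 0.5454
  sil 0.105 0.5303 0.5637 0.547
  sil 0.111 0.5386 0.5436 0.5411
 orange px 323 252 296 237 249 0.9950237 0.09963805 275.64706 243.39319
 top face 292 [0.4797 0.0707 0.0709] ang 77.73689 pt [0.47984716 0.0715456 ] [0.46  0.018 0.054] [0.501 0.131 0.081]
 card ((0.6232733130455017, 0.14741811156272888), (0.04143819957971573, 0.04857446253299713), 28.517223358154297)
```

```bash
cat > m2.py <<'E'
from h import *
from scipy.spatial.transform import Rotation as Ro
from plant import ctrl,viewer
a=np.radians(-102.1); d=np.array([np.cos(a),np.sin(a)]); nrm=np.array([-np.sin(a),np.cos(a)])
for n,groi,tr in (("scene0",(255,180,318,220),(218,186,236,197)),("top0",(245,225,310,262),(335,244,352,256))):
    z=load(n); p=np.ascontiguousarray(z['p'][:,:,::-1]); W=cloud(z); H,S,V=cv2.split(cv2.cvtColor(p,cv2.COLOR_BGR2HSV))
    def R(b): m=np.zeros(H.shape,bool); m[b[1]:b[3],b[0]:b[2]]=1; return m
    m=R(groi)&(H>3)&(H<20)&(S>195)&(V>60)&(W[...,2]>.066); G=W[m]; s=G[:,:2]@d; l=G[:,:2]@nrm
    print(n,"s",np.percentile(s,[0,2,98,100]).round(4),"lat",np.percentile(l,[1,50,99]).round(4))
    m=R(tr)&(H>45)&(H<90)&(S>60); v,u=np.nonzero(m); X=np.array([ray(z,q,r,.06)[:2] for q,r in zip(u,v)]); print(" tip s",(X@d).max().round(4),"lat",np.median(X@nrm).round(4))
    for nm,P in (("grip",None),):
        g=(-0.0845+0)*d+.4845*nrm
    m=R((355,100,412,155) if n=="top0" else (130,258,196,325))&(H>100)&(H<130)&(S>120); q=W[m]; print(" lantern",np.nanpercentile(q,[2,50,98],axis=0).round(3).tolist())
s=ctrl.get_state(); r=Ro.from_quat(s['tcp_rot']); print(r.as_matrix().round(3)); 
c=viewer.calibration("wrist"); o=-np.array(c['R']).T@c['t']; print("cam in tool",r.inv().apply(o-s['eef_pos']).round(3))
E
python3 m2.py
```

```text
scene0 s [-0.2328 -0.23   -0.1177 -0.1154] lat [0.4442 0.4568 0.4671]
 tip s 0.0161 lat 0.454
 lantern [[0.736, -0.296, 0.028], [0.773, -0.24, 0.134], [0.792, -0.193, 0.167]]
top0 s [-0.2319 -0.2207 -0.12   -0.1177] lat [0.4447 0.4541 0.4637]
 tip s 0.0123 lat 0.4569
 lantern [[0.725, -0.293, 0.025], [0.737, -0.237, 0.128], [0.773, -0.193, 0.184]]
[[ 0.394 -0.001 -0.919]
 [ 0.919 -0.002  0.394]
 [-0.002 -1.     0.   ]]
cam in tool [ 0.    -0.143  0.082]
```

```bash
cat > go.py <<'E'
# usage: go.py x y z : shift (mm, tool axes) and yaw turn (deg about tool y) from measured pose to TCP target with tool x at -12.1deg
import sys,numpy as np
from scipy.spatial.transform import Rotation as Ro
from plant import ctrl
def T(yaw=-12.1):
    a=np.radians(yaw); x=np.array([np.cos(a),np.sin(a),0]); y=np.array([0,0,-1.]); return Ro.from_matrix(np.column_stack([x,y,np.cross(x,y)]))
s=ctrl.get_state(); r=Ro.from_quat(s['tcp_rot']); p=s['eef_pos']
t=np.array([float(v) for v in sys.argv[1:4]])
yaw=float(sys.argv[4]) if len(sys.argv)>4 else -12.1
print("t",round(s['time'],2),"pos",p.round(4),"F",s['contact_force'].round(2),"M",s['wrist_torque'].round(2),"open",round(s['opening'],3),"q",s['qpos'].round(2))
print("turn",np.degrees((r.inv()*T(yaw)).as_rotvec()).round(2),"shift",(r.inv().apply(t-p)*1000).round(1))
E
python3 go.py 0.479 0.063 0.2
```

```text
t 0.15 pos [0.2655 0.62   0.2302] F [ 0.62 -0.64  1.05] M [-0.03  0.   -0.03] open 0.998 q [ 1.02  0.29  1.58  0.    1.28 -0.15]
turn [ 6.000e-02  7.891e+01 -1.000e-01] shift [-427.9   30.9 -415.6]
```

Request:
step_arm --rows '[[[0,7,0],[-29,2,-28],0],[[0,14,0],[-57,4,-55],0],[[0,21,0],[-86,6,-83],0],[[0,28,0],[-114,8,-111],0],[[0,35,0],[-143,10,-139],0],[[0,42,0],[-171,12,-166],0],[[0,49,0],[-200,14,-194],0],[[0,56,0],[-228,16,-222],0],[[0,63,0],[-257,18,-249],0],[[0,70,0],[-285,20,-277],0]]'

```text
time: 0.98
eef_pos: [0.4081, 0.2475, 0.2111]
tcp_rot: [0.707, -0.022, 0.022, -0.707]
contact_force: [0.4, 0.5, -0.4]
opening: 1.002
```

```bash
python3 go.py 0.479 0.063 0.16
```

```text
t 0.98 pos [0.4081 0.2475 0.2111] F [ 0.43  0.45 -0.45] M [ 0.02 -0.03  0.03] open 1.002 q [ 0.33 -0.14  2.07 -0.    1.22  0.39]
turn [ 0.    8.58 -0.  ] shift [  82.1   51.1 -179.8]
```

Request:
step_arm --rows '[[[0,2,0],[14,8,-30],0],[[0,4,0],[28,17,-60],0],[[0,6,0],[42,26,-90],0],[[0,7,0],[55,34,-120],0],[[0,8.6,0],[69,43,-150],0],[[0,8.6,0],[82,51,-180],0],[[0,8.6,0],[82,51,-180],0],[[0,8.6,0],[82,51,-180],0]]'

```text
time: 1.65
eef_pos: [0.4798, 0.0638, 0.1596]
tcp_rot: [-0.703, 0.075, -0.073, 0.703]
contact_force: [-1.2, -0.0, 0.1]
opening: 1.002
```

```bash
python3 go.py 0.479 0.063 0.04; python3 - <<'E'
from plant import ctrl, viewer
import cv2, numpy as np
c=viewer.calibration("wrist"); p,d=viewer.read_camera("wrist"); cv2.imwrite("pics/w1.png",p[:,:,::-1]); np.savez("w1.npz",p=p,d=d,**{k:np.array(c[k]) for k in("K","R","t")})
E
```

```text
t 1.65 pos [0.4798 0.0638 0.1596] F [-1.23 -0.04  0.11] M [0.01 0.01 0.02] open 1.002 q [-0.08 -0.07  2.1   0.    1.11  0.13]
turn [ 0.    0.11 -0.11] shift [ -0.4 119.6  -1. ]
```

View pics/w1.png

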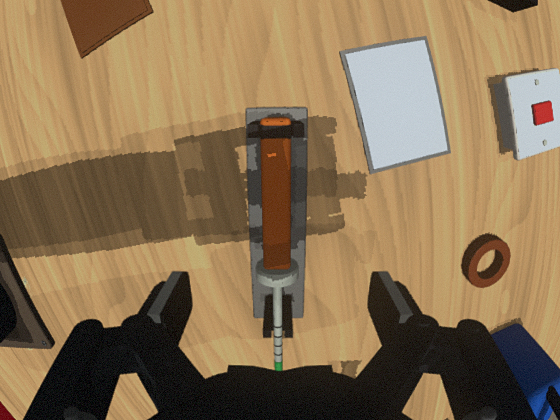

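The wrist view shows the handle centred between the jaws, from the tail at (275,120) to the collar at (278,272). I'll check these points metrically.

```bash
cat >> h.py <<'E'
def fray(z,u,v,h):
    K,R,t=z['K'],z['R'],z['t']; x=np.array([u-K[0,2],v-K[1,2]]); r=np.hypot(*x); th=r/K[0,0]
    d=R.T@np.array([*(np.sin(th)*x/max(r,1e-9)),np.cos(th)]); o=-R.T@t
    return o+d*(h-o[2])/d[2]
E
python3 - <<'E'
from h import *
z=load("w1"); p=np.ascontiguousarray(z['p'][:,:,::-1]); H,S,V=cv2.split(cv2.cvtColor(p,cv2.COLOR_BGR2HSV))
m=(H>2)&(H<14)&(S>200)&(V>80); m[:,:250]=0;m[:,305:]=0;m[:110]=0;m[275:]=0
a=np.radians(-102.1); d=np.array([np.cos(a),np.sin(a)]); nrm=np.array([-np.sin(a),np.cos(a)])
v,u=np.nonzero(m);X=np.array([fray(z,q,r,.071)[:2] for q,r in zip(u,v)]); s=X@d;l=X@nrm
print(len(u),u.min(),u.max(),v.min(),v.max(),"s",s.min().round(4),s.max().round(4))
for lo in np.arange(-.23,-.12,.02):
    k=(s>lo)&(s<lo+.02); print(lo.round(3),np.percentile(l[k],[2,98]).round(4),np.percentile(l[k],[2,98]).mean().round(4))
b=[(345,52),(428,39),(449,151),(371,171)]
print([fray(z,*q,.004).round(4) for q in b], np.mean([fray(z,*q,.004) for q in b],0))
E
```

```text
1850 260 290 118 268 s -0.2364 -0.119
-0.23 [0.4425 0.4623] 0.4524
-0.21 [0.4429 0.4624] 0.4527
-0.19 [0.4427 0.4626] 0.4527
-0.17 [0.4431 0.4629] 0.453
-0.15 [0.4435 0.4631] 0.4533
-0.13 [0.4435 0.4633] 0.4534
[array([0.5653, 0.1826, 0.004 ]), array([0.6511, 0.187 , 0.004 ]), array([0.6565, 0.0735, 0.004 ]), array([0.57  , 0.0677, 0.004 ])] [0.61074676 0.12771361 0.004     ]
```

Request:
step_arm --rows '[[[0,0,0],[-2,25,0],0],[[0,0,0],[-2,50,0],0],[[0,0,0],[-2,75,0],0],[[0,0,0],[-2,95,0],0],[[0,0,0],[-2,110,0],0],[[0,0,0],[-2,119,0],0],[[0,0,0],[-2,119,0],0],[[0,0,0],[-2,119,0],0]]' --newtons 60

```text
time: 2.37
eef_pos: [0.4781, 0.0663, 0.0417]
tcp_rot: [-0.703, 0.072, -0.072, 0.703]
contact_force: [0.4, 0.0, 0.4]
opening: 0.998
```

```bash
python3 go.py 0.478 0.064 0.04; python3 - <<'E'
from plant import ctrl, viewer
import cv2, numpy as np
p,d=viewer.read_camera("scene"); cv2.imwrite("pics/s2.png",cv2.resize(p[130:300,160:400,::-1],None,fx=3,fy=3))
E
```

```text
t 2.37 pos [0.4781 0.0663 0.0417] F [0.44 0.03 0.39] M [-0.   -0.02 -0.05] open 0.998 q [-0.07  0.12  2.17  0.    0.86  0.13]
turn [-0.    0.39  0.  ] shift [ 0.4  1.7 -2.3]
```

View pics/s2.png

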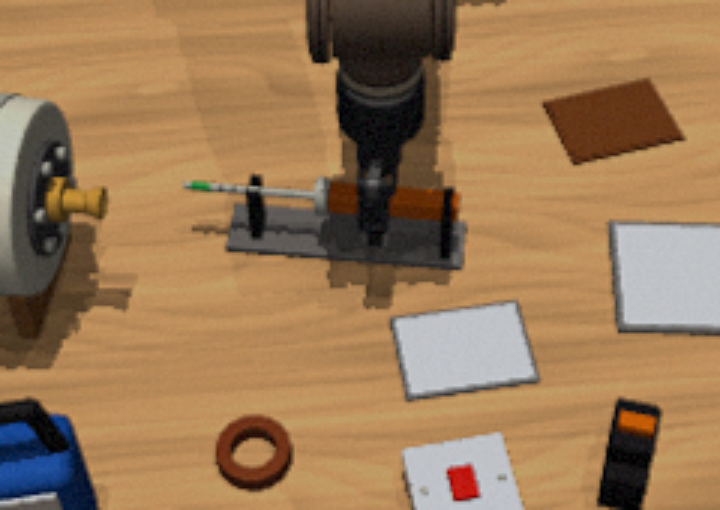

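Fingers straddle mid-handle, with the collar at (322,195) and tail fork at (448,222) both clear. Closing.

Request:
step_arm --rows '[[[0,0,0],[0,1.5,-1],0.3],[[0,0,0],[0,1.5,-1],0.5],[[0,0,0],[0,1.5,-1],0.7],[[0,0,0],[0,1.5,-1],0.85],[[0,0,0],[0,1.5,-1],1],[[0,0,0],[0,1.5,-1],1],[[0,0,0],[0,1.5,-1],1],[[0,0,0],[0,1.5,-1],1],[[0,0,0],[0,1.5,-1],1],[[0,0,0],[0,1.5,-1],1]]' --newtons 60

```text
time: 3.25
eef_pos: [0.4783, 0.0644, 0.0403]
tcp_rot: [0.703, -0.072, 0.073, -0.703]
contact_force: [-0.5, -1.1, 4.7]
opening: 0.246
```

```bash
python3 go.py 0.478 0.064 0.04
```

```text
t 3.25 pos [0.4783 0.0644 0.0403] F [-0.47 -1.09  4.74] M [-0.04  0.15 -0.05] open 0.246 q [-0.08  0.12  2.17 -0.    0.86  0.13]
turn [-0.    0.3   0.04] shift [-0.2  0.3 -0.5]
```

Request:
step_arm --rows '[[[0,0,0],[0,-6,0],1],[[0,0,0],[0,-20,0],1],[[0,0,0],[0,-35,0],1],[[0,0,0],[0,-50,0],1],[[0,0,0],[0,-62,0],1],[[0,0,0],[0,-70,0],1],[[0,0,0],[0,-70,0],1],[[0,0,0],[0,-70,0],1],[[0,0,0],[0,-70,0],1]]'

```text
time: 4.0
eef_pos: [0.477, 0.0646, 0.1087]
tcp_rot: [0.703, -0.073, 0.072, -0.703]
contact_force: [0.5, -0.8, -1.1]
opening: 0.248
```

```bash
python3 go.py 0.478 0.064 0.11; python3 - <<'E'
from plant import ctrl, viewer
import cv2, numpy as np
for n in ("scene","top"):
    c=viewer.calibration(n);p,d=viewer.read_camera(n); np.savez(n+"3.npz",p=p,d=d,**{k:np.array(c[k]) for k in("K","R","t")})
    x,y=(110,140) if n=="scene" else (230,150)
    cv2.imwrite(f"pics/{n}3.png",cv2.resize(p[y:y+130,x:x+200,::-1],None,fx=4,fy=4,interpolation=cv2.INTER_CUBIC))
E
```

```text
t 4.0 pos [0.477  0.0646 0.1087] F [ 0.51 -0.76 -1.14] M [-0.03  0.06 -0.01] open 0.248 q [-0.08 -0.    2.14  0.    1.01  0.13]
turn [ 0.02  0.31 -0.12] shift [ 1.1 -1.3 -0.4]
```

View pics/scene3.png

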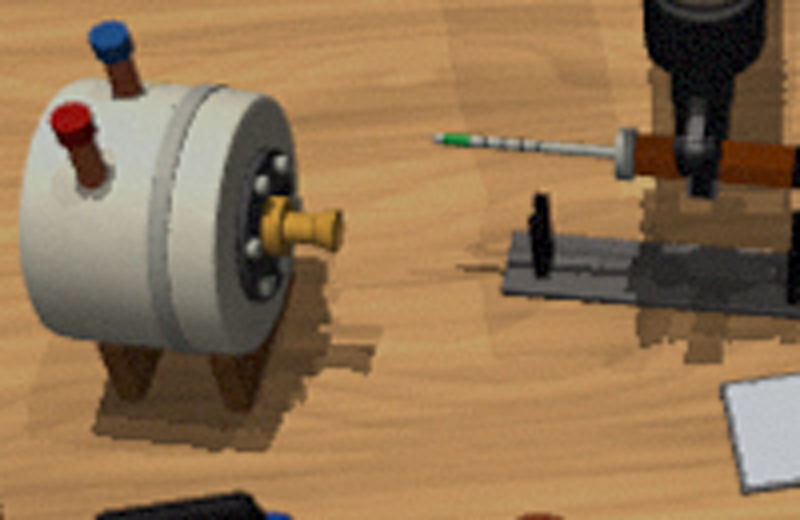

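View pics/top3.png

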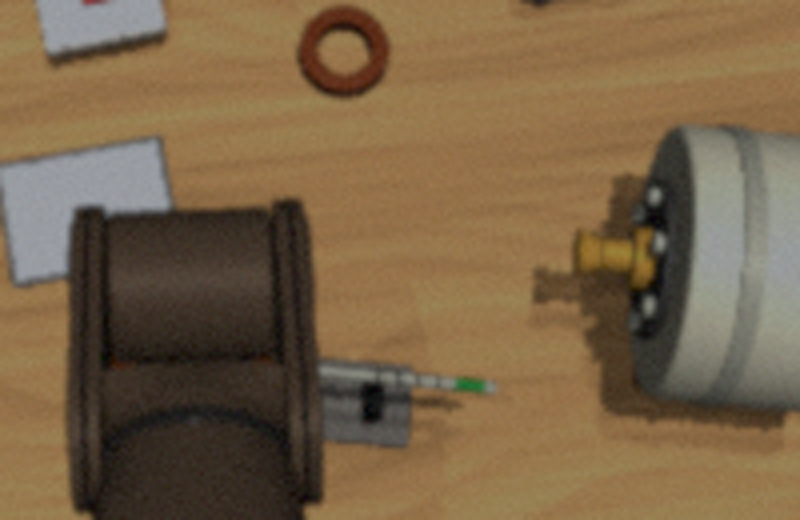

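```bash
python3 - <<'E'
from h import *
S=load("scene3");T=load("top3")
def tri(a,b):
    Ps=[z['K']@np.column_stack([z['R'],z['t']]) for z in (S,T)]
    X=cv2.triangulatePoints(Ps[0],Ps[1],np.array(a,float).reshape(2,1),np.array(b,float).reshape(2,1)).ravel(); X=X[:3]/X[3]
    return X, proj(S,X)-a, proj(T,X)-b
a=np.radians(-102.1); d=np.array([np.cos(a),np.sin(a)]); nrm=np.array([-np.sin(a),np.cos(a)])
o=-.4
for nm,s,t in (("tip",(110+436/4+o,140+138/4+o),(230+493/4+o,150+387/4+o)),("green_rear",(110+468/4+o,140+141/4+o),(230+455/4+o,150+383.5/4+o)),("bell",(110+340/4+o,140+229/4+o),(230+578/4+o,150+252/4+o)),("tube root",(110+290/4+o,140+226/4+o),(230+632/4+o,150+256/4+o))):
    X,e1,e2=tri(s,t); print(nm,X.round(4),"s,lat",(X[:2]@d).round(4),(X[:2]@nrm).round(4),e1.round(2),e2.round(2))
E
```

```text
tip [ 0.4415 -0.1146  0.1321] s,lat 0.0195 0.4557 [0.14 0.01] [ 0.16 -0.02]
green_rear [ 0.4462 -0.0928  0.1318] s,lat -0.0028 0.4558 [0.37 0.02] [ 0.44 -0.04]
bell [ 0.5179 -0.177   0.135 ] s,lat 0.0645 0.5435 [-0.36 -0.04] [-0.41  0.05]
tube root [ 0.5118 -0.2093  0.1346] s,lat 0.0974 0.5443 [-0.48 -0.05] [-0.53  0.07]
```

Request:
step_arm --rows '[[[0,0.4,0],[15,-1.5,0],1],[[0,0.4,0],[32,-1.5,0],1],[[0,0.4,0],[50,-1.5,0],1],[[0,0.4,0],[68,-1.5,0],1],[[0,0.4,0],[82,-1.5,0],1],[[0,0.4,0],[90,-1.5,0],1],[[0,0.4,0],[90,-1.5,0],1],[[0,0.4,0],[90,-1.5,0],1],[[0,0.4,0],[90,-1.5,0],1]]'

```text
time: 4.85
eef_pos: [0.5648, 0.0464, 0.1106]
tcp_rot: [-0.703, 0.076, -0.074, 0.703]
contact_force: [0.1, -0.2, -0.7]
opening: 0.248
```

```bash
python3 go.py 0.565 -0.05 0.11; python3 - <<'E'
from plant import ctrl, viewer
import cv2, numpy as np
for n in ("scene","top"):
    c=viewer.calibration(n);p,d=viewer.read_camera(n); np.savez(n+"4.npz",p=p,d=d,**{k:np.array(c[k]) for k in("K","R","t")})
    x,y=(150,160) if n=="scene" else (310,180)
    cv2.imwrite(f"pics/{n}4.png",cv2.resize(p[y:y+70,x:x+100,::-1],None,fx=8,fy=8,interpolation=cv2.INTER_CUBIC))
E
```

```text
t 4.85 pos [0.5648 0.0464 0.1106] F [ 0.11 -0.19 -0.74] M [ 0.03 -0.02 -0.02] open 0.248 q [-0.1   0.18  1.94  0.    1.02  0.12]
turn [ 0.01 -0.09 -0.11] shift [ 20.5   0.6 -94.2]
```

View pics/scene4.png

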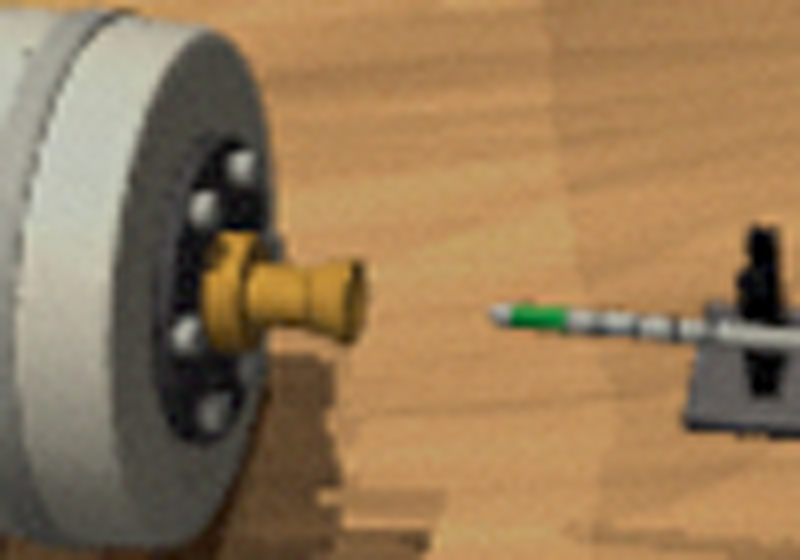

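View pics/top4.png

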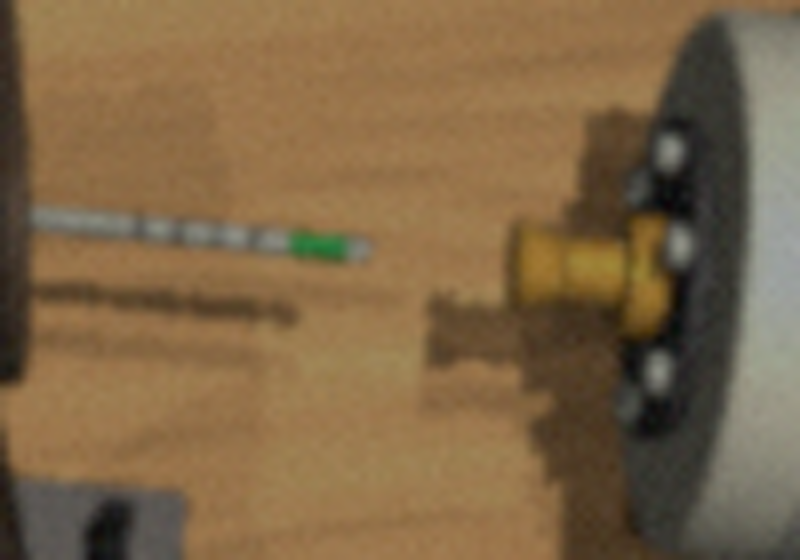

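Extended, the rod line meets the bell mouth in the top view at (513,263). In the scene view it passes about 0.6 px below the mouth centre near (360,300), so I'll raise 1.5 mm and go in.

Request:
step_arm --rows '[[[0,0,0],[0,-1.5,-10],1],[[0,0,0],[0,-1.5,-20],1],[[0,0,0],[0,-1.5,-30],1],[[0,0,0],[0,-1.5,-40],1],[[0,0,0],[0,-1.5,-50],1],[[0,0,0],[0,-1.5,-57],1],[[0,0,0],[0,-1.5,-63],1],[[0,0,0],[0,-1.5,-68],1],[[0,0,0],[0,-1.5,-68],1]]'

```text
time: 5.7
eef_pos: [0.5515, -0.0213, 0.1128]
tcp_rot: [0.703, -0.075, 0.075, -0.703]
contact_force: [0.4, 0.5, -1.4]
opening: 0.25
```

```bash
python3 go.py 0.565 -0.05 0.112; python3 - <<'E'
from plant import ctrl, viewer
import cv2, numpy as np
for n in ("scene","top"):
    c=viewer.calibration(n);p,d=viewer.read_camera(n); np.savez(n+"5.npz",p=p,d=d,**{k:np.array(c[k]) for k in("K","R","t")})
    x,y=(150,160) if n=="scene" else (310,180)
    cv2.imwrite(f"pics/{n}5.png",cv2.resize(p[y:y+70,x:x+100,::-1],None,fx=6,fy=6,interpolation=cv2.INTER_CUBIC))
E
```

```text
t 5.7 pos [ 0.5515 -0.0213  0.1128] F [ 0.43  0.51 -1.44] M [ 0.01 -0.01  0.02] open 0.25 q [-0.22  0.15  1.97 -0.    1.02 -0.01]
turn [ 0.01 -0.15 -0.  ] shift [ 19.3   0.8 -25.2]
```

View pics/scene5.png

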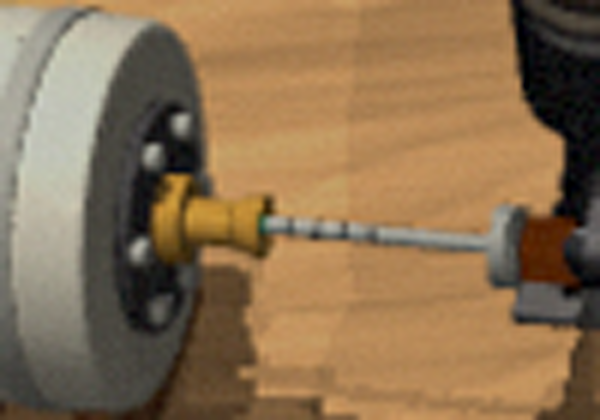

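View pics/top5.png

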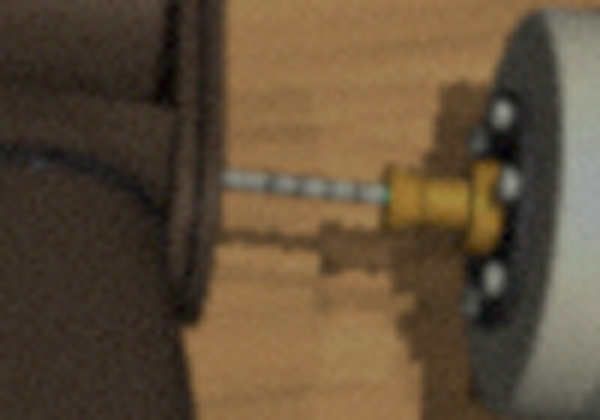

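The tip is inside the bell without contact force: rod at scene (265,224), mouth centre about (268,225). Continuing.

Request:
step_arm --rows '[[[0,0,0],[0,0,-9],1],[[0,0,0],[0,0,-18],1],[[0,0,0],[0,0,-27],1],[[0,0,0],[0,0,-36],1],[[0,0,0],[0,0,-45],1],[[0,0,0],[0,0,-54],1],[[0,0,0],[0,0,-63],1],[[0,0,0],[0,0,-71],1],[[0,0,0],[0,0,-78],1],[[0,0,0],[0,0,-83],1]]'

```text
time: 6.63
eef_pos: [0.5339, -0.1024, 0.1128]
tcp_rot: [0.703, -0.075, 0.075, -0.703]
contact_force: [-0.1, 0.3, -1.4]
opening: 0.25
```

```bash
python3 go.py 0.565 -0.05 0.112; python3 - <<'E'
from plant import ctrl, viewer
import cv2, numpy as np
p,d=viewer.read_camera("scene"); print(ctrl.get_state()['contact_force'])
x,y=150,160
cv2.imwrite(f"pics/scene6.png",cv2.resize(p[y:y+70,x:x+100,::-1],None,fx=6,fy=6,interpolation=cv2.INTER_CUBIC))
E
```

```text
t 6.63 pos [ 0.5339 -0.1024  0.1128] F [-0.14  0.33 -1.43] M [ 0.    0.03 -0.01] open 0.25 q [-0.38  0.13  1.99 -0.    1.02 -0.16]
turn [ 0.   -0.13  0.  ] shift [19.3  0.8 57.8]
[ 0.38580318 -0.6894743  -2.22234701]
```

View pics/scene6.png

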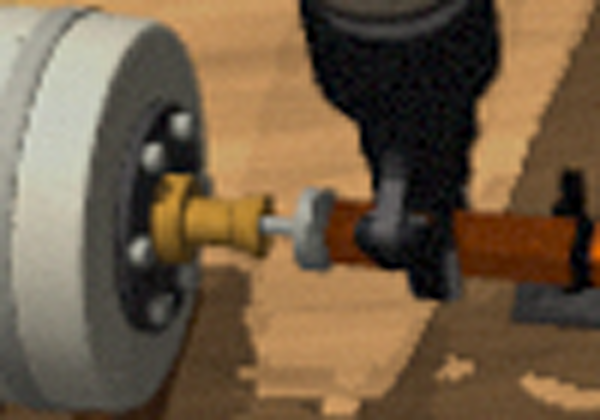

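Request:
step_arm --rows '[[[0,0,0],[0,0,-4],1],[[0,0,0],[0,0,-8],1],[[0,0,0],[0,0,-11],1],[[0,0,0],[0,0,-13],1],[[0,0,0],[0,0,-14],1],[[0,0,0],[0,0,-15],1],[[0,0,0],[0,0,-15],1]]'

```text
time: 7.27
eef_pos: [0.5309, -0.1161, 0.1128]
tcp_rot: [-0.703, 0.075, -0.075, 0.703]
contact_force: [-0.3, -0.9, -1.4]
opening: 0.248
```

```bash
python3 go.py 0.565 -0.05 0.112
```

```text
t 7.27 pos [ 0.5309 -0.1161  0.1128] F [-0.25 -0.91 -1.41] M [-0.04  0.02  0.04] open 0.248 q [-0.4   0.13  1.99  0.    1.02 -0.19]
turn [-0.   -0.09  0.  ] shift [19.4  0.8 71.8]
```

Request:
step_arm --rows '[[[0,0,0],[0,0,-1],1],[[0,0,0],[0,0,-2],1],[[0,0,0],[0,0,-2.5],1],[[0,0,0],[0,0,-3],1],[[0,0,0],[0,0,-3],1]]'

```text
time: 7.68
eef_pos: [0.5305, -0.118, 0.1129]
tcp_rot: [-0.702, 0.075, -0.075, 0.704]
contact_force: [1.0, 5.0, -1.2]
opening: 0.249
```

```bash
python3 go.py 0.565 -0.05 0.112; python3 - <<'E'
from plant import ctrl, viewer
import cv2, numpy as np
p,d=viewer.read_camera("scene"); print(ctrl.get_state()['contact_force'])
x,y=150,160
cv2.imwrite(f"pics/scene7.png",cv2.resize(p[y:y+70,x:x+100,::-1],None,fx=6,fy=6,interpolation=cv2.INTER_CUBIC))
E
```

```text
t 7.68 pos [ 0.5305 -0.118   0.1129] F [ 1.03  4.95 -1.25] M [ 0.72 -0.2   0.04] open 0.249 q [-0.41  0.13  1.99  0.    1.02 -0.19]
turn [-0.13 -0.12  0.  ] shift [19.3  1.1 73.8]
[ 1.33995099  5.13142698 -1.42469655]
```

View pics/scene7.png

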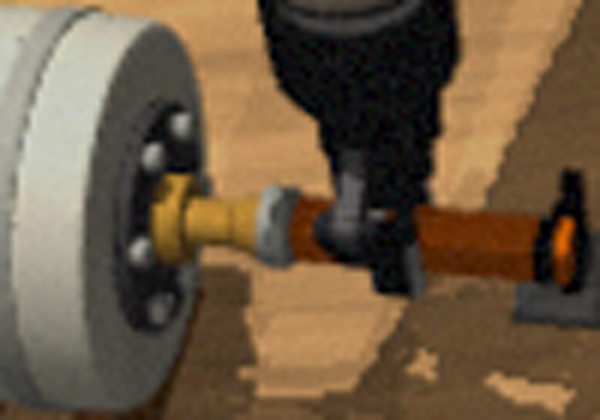

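Collar is seated on the rim (scene (265–290,225)), with about 5 N of reaction. I'll press a little more, then draw out.

Request:
step_arm --rows '[[[0,0,0],[0,0,-1],1],[[0,0,0],[0,0,-2],1],[[0,0,0],[0,0,-2],1],[[0,0,0],[0,0,-2],1]]'

```text
time: 8.07
eef_pos: [0.5305, -0.118, 0.1131]
tcp_rot: [-0.701, 0.075, -0.076, 0.705]
contact_force: [1.4, 10.6, 0.7]
opening: 0.244
```

```bash
python3 go.py 0.565 -0.05 0.112
```

```text
t 8.07 pos [ 0.5305 -0.118   0.1131] F [ 1.44 10.56  0.67] M [ 1.58 -0.4   0.05] open 0.244 q [-0.41  0.13  1.99  0.01  1.02 -0.2 ]
turn [-0.35 -0.14  0.01] shift [19.3  1.5 73.8]
```

Request:
step_arm --rows '[[[0,0,0],[0,0,5],1],[[0,0,0],[0,0,13],1],[[0,0,0],[0,0,23],1],[[0,0,0],[0,0,33],1],[[0,0,0],[0,0,43],1],[[0,0,0],[0,0,53],1],[[0,0,0],[0,0,63],1],[[0,0,0],[0,0,73],1],[[0,0,0],[0,0,83],1],[[0,0,0],[0,0,90],1]]'

```text
time: 8.9
eef_pos: [0.549, -0.0317, 0.1128]
tcp_rot: [-0.703, 0.075, -0.075, 0.703]
contact_force: [0.1, 0.4, -1.3]
opening: 0.248
```

Request:
step_arm --rows '[[[0,0,0],[0,0,10],1],[[0,0,0],[0,0,20],1],[[0,0,0],[0,0,30],1],[[0,0,0],[0,0,40],1],[[0,0,0],[0,0,50],1],[[0,0,0],[0,0,60],1],[[0,0,0],[0,0,68],1],[[0,0,0],[0,0,72],1],[[0,0,0],[0,0,72],1],[[0,0,0],[0,0,72],1]]'

```text
time: 9.73
eef_pos: [0.5641, 0.0375, 0.1128]
tcp_rot: [0.703, -0.075, 0.075, -0.703]
contact_force: [0.1, -0.2, -1.7]
opening: 0.246
```

```bash
python3 go.py 0.648 0.308 0.134; python3 - <<'E'
from plant import ctrl, viewer
import cv2, numpy as np
p,d=viewer.read_camera("scene")
cv2.imwrite(f"pics/scene8.png",cv2.resize(p[130:270,110:350,::-1],None,fx=3,fy=3,interpolation=cv2.INTER_CUBIC))
E
```

```text
t 9.73 pos [0.5641 0.0375 0.1128] F [ 0.11 -0.16 -1.66] M [-0.01  0.    0.02] open 0.246 q [-0.11  0.18  1.94 -0.    1.03  0.1 ]
turn [ 0.02 -0.07 -0.01] shift [ 25.  -21.3 282.1]
```

View pics/scene8.png

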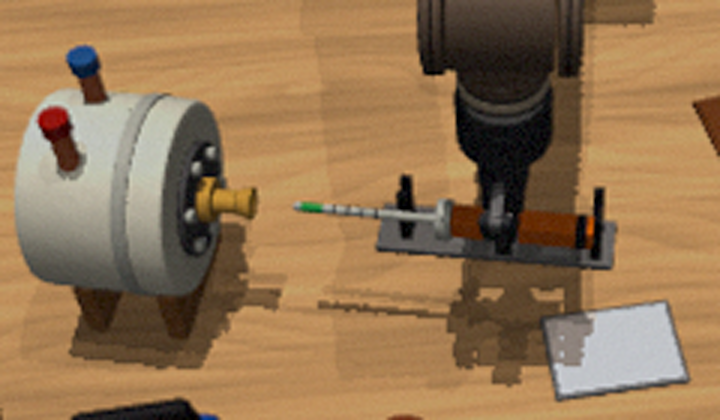

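The rod is out: tip at (295,206), mouth at (257,200). Now to the card.

Request:
step_arm --rows '[[[0,0,0],[2,-6,15],1],[[0,0,0],[5,-12,40],1],[[0,0,0],[8,-18,70],1],[[0,0,0],[11,-21,105],1],[[0,0,0],[14,-21,140],1],[[0,0,0],[17,-21,175],1],[[0,0,0],[20,-21,210],1],[[0,0,0],[22,-21,240],1],[[0,0,0],[24,-21,264],1],[[0,0,0],[25,-21,280],1]]'

```text
time: 10.62
eef_pos: [0.6481, 0.3077, 0.1336]
tcp_rot: [-0.703, 0.075, -0.075, 0.703]
contact_force: [0.1, -0.5, -0.6]
opening: 0.246
```

Request:
step_arm --rows '[[[0,0,0],[0,0,0],1],[[0,0,0],[0,0,0],1],[[0,0,0],[0,0,0],1],[[0,0,0],[0,0,0],1]]'

```text
time: 10.95
eef_pos: [0.6476, 0.3043, 0.1336]
tcp_rot: [0.703, -0.076, 0.075, -0.703]
contact_force: [-1.0, -0.7, -1.2]
opening: 0.246
```

```bash
python3 go.py 0.648 0.3055 0.134; python3 - <<'E'
from plant import ctrl, viewer
import cv2, numpy as np
for n in ("scene","top"):
    c=viewer.calibration(n);p,d=viewer.read_camera(n); np.savez(n+"9.npz",p=p,d=d,**{k:np.array(c[k]) for k in("K","R","t")})
    x,y=(270,170) if n=="scene" else (170,150)
    cv2.imwrite(f"pics/{n}9.png",cv2.resize(p[y:y+110,x:x+150,::-1],None,fx=5,fy=5,interpolation=cv2.INTER_CUBIC))
E
```

```text
t 10.95 pos [0.6476 0.3043 0.1336] F [-1.02 -0.68 -1.21] M [0.01 0.02 0.02] open 0.246 q [ 0.3   0.46  1.54 -0.    1.15  0.51]
turn [ 0.04 -0.17 -0.03] shift [ 0.2 -0.4  1.3]
```

View pics/scene9.png

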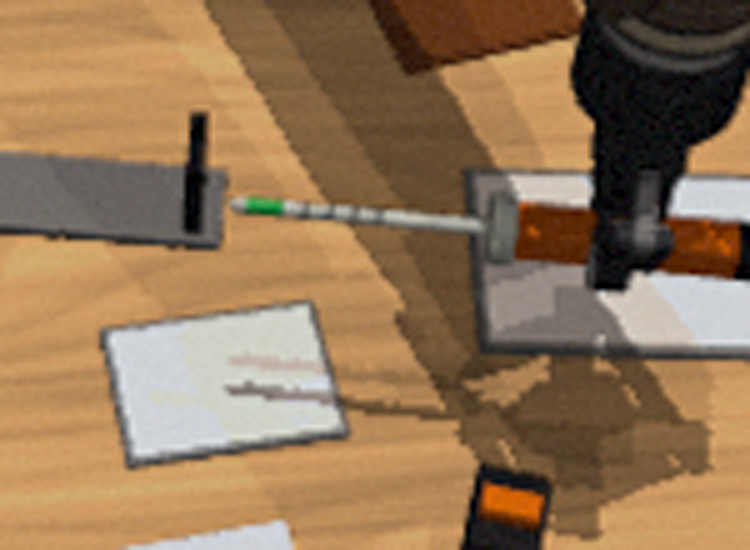

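View pics/top9.png

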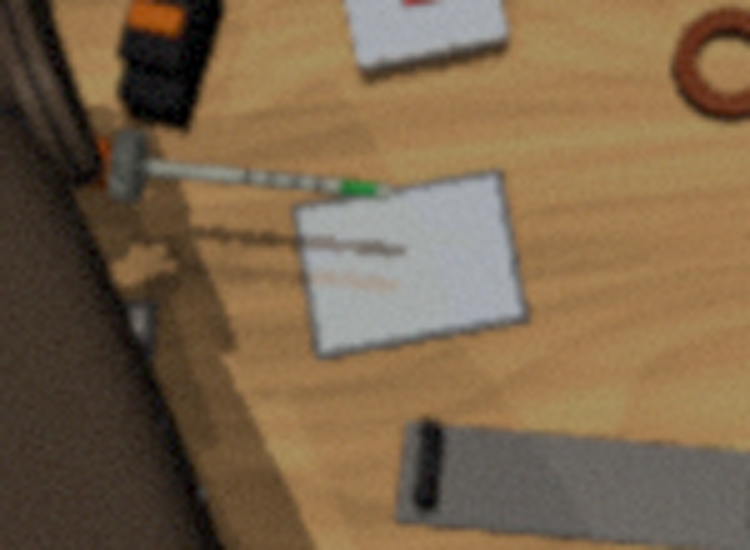

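```bash
python3 - <<'E'
from h import *
S=load("scene9");T=load("top9"); Ps=[z['K']@np.column_stack([z['R'],z['t']]) for z in (S,T)]
f=lambda p,o:np.array(p)/5+o-.4
s=lambda p:f(p,(270,170)); t=lambda p:f(p,(170,150))
def tri(a,b):
    X=cv2.triangulatePoints(*Ps,s(a).reshape(2,1),t(b).reshape(2,1)).ravel(); return (X[:3]/X[3]).round(4)
print("tip",tri((231,206),(388,190)),"band rear",tri((284,208),(340,186)))
for z,g,c in ((S,s,[(104,330),(310,301),(348,437),(130,467)]),(T,t,[(295,207),(500,173),(527,319),(320,354)])):
    print("card",np.mean([ray(z,*g(q),.004) for q in c],0).round(4))
from plant import ctrl; st=ctrl.get_state(); print(st['time'],abs(st['dq']).max(),st['opening'])
E
```

```text
tip [0.6107 0.1238 0.1557] band rear [0.6152 0.1481 0.1566]
card [0.6103 0.1252 0.004 ]
card [0.6114 0.1245 0.004 ]
11.05 0.0044909175223332345 0.2502854042997877
```

Tip is at (0.611, 0.124, 0.156) and the card centre at (0.611, 0.125). The arm is still, so I'm handing in.

```bash
python3 -c "
from plant import ctrl; print(ctrl.sign_off())"
```

```text
the job is handed in; nothing more can be done
None
```

The job is handed in at about 11 s of the 51 s limit. I lifted the gauge rod from its rest and slid it into the brass pocket tube until the collar stopped on the rim. I pressed to about 10 N with no further travel, then drew the rod fully out along the same axis. It is now held level over the smaller white card.

**Last checks before hand-in:**
- **Tip position:** triangulated at (0.611, 0.124, 0.156) m, against a card centre of (0.611, 0.125) m. That is within about 2 mm horizontally and about 15 cm above the card.
- **Rod:** level to within about 2 degrees by triangulating the green band. It was gripped (opening 0.25) and clear of the heater and its rest.
- **Arm:** still, with joint speeds below 0.005 rad/s.
- **Bystanders:** I planned the path to stay clear of the lantern, switch, breaker and tape, but did not measure their positions again at the end.

No check failed. The one disagreement was the tube's height: the camera views read it 2–5 mm above the stated 130 mm. I set the rod roughly 2 mm higher than 130 mm, and it went in with no noticeable force until the collar stopped.

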